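# Present the rectangle over its place on a wooden shape board

### The job

On the teaching table, first push the square piece that sticks up from the wooden shape board down until it is fully home. Then take the loose rectangular piece from the dark tray by its upright grip, carry it across above the long wicker basket, and hold it level about one centimetre above the empty rectangular recess of the board, lined up with it and not touching, for the class to see; finish while still holding it there. Leave the basket, the cup and the round piece as they are.

Things in the scene. Friction and masses are not known exactly. Their poses are not given: they have to be found in the camera images.
- inset_board: Light wooden shape board, 290 (x) x 120 (y) x 20 mm high, fixed to the table, on the robot's left or right. Origin: centre of its underside, on the table. Three recesses 12 mm deep in a row along its x: square 53 mm at x = -90 mm (holds the square piece), rectangle 49 (x) x 83 (y) mm at x = 0 (empty), round 63 mm across at x = +90 mm (empty). The empty recesses have grey felt floors.
- inset_board_hole1 (a point): Centre of the empty rectangular recess's mouth, level with the board's top, 20 mm above the table. Axes as the board's: the recess is 49 mm along x and 83 mm along y.
- square_inset (a joint): How far the square piece stands proud of being fully home, in m: 0 = fully home (its 50 x 50 mm slab flush with the board's top), up to 0.012. It slides straight up and down in its recess, stays where it is left, cannot be taken out, and takes about 5 N to push down.
- square_knob_top (a point): Centre of the top of the round knob (26 mm across, 20 mm tall) on the square piece. It moves with the piece; when fully home it is 40 mm above the table.
- rect_inset: The loose rectangular piece of wood, a slab 46 (x) x 80 (y) x 14 mm thick, lying in the tray; about 60 g. Origin: centre of its underside; z up. On its middle an upright flat wooden grip, 12 mm thick (x), 30 mm long (y), from 14 to 50 mm above the underside: pinch it along x. The slab fits its recess either way round.
- rect_grip (a point): Point in the middle of that grip, 38 mm above the piece's underside, 12 mm below the grip's top. Axes as the piece's.
- round_inset: Loose round piece, 60 mm across and 14 mm thick with the same sort of upright grip (top 50 mm above its underside), in the same tray. Origin: centre of its underside. To be left alone.
- tray: Dark wooden tray, 260 (x) x 170 (y) mm, rim 22 mm high and 6 mm thick, floor 6 mm thick, fixed to the table, on the other side of the basket from the board. Origin: centre of its underside.
- basket: Long wicker basket, 240 (x) x 100 (y) x 85 mm high, standing loose on the table between tray and board, pens and a wooden box inside below its rim; 0.8 kg. Origin: centre of its underside. To be left where it is.
- cup: Blue ceramic cup, 74 mm across, 85 mm high, loose. Origin: centre of its underside. To be left alone.
Mind the look-alikes: they are no part of the job. What is shaped like the rect_inset but turquoise or white is not meant.

How it is judged:
By the outcome, as a careful person would: the job done as asked, in the order asked, and still so for the second after the job is handed in, while the arm keeps its last pose, push and grip.
It also fails if it takes over 51 s, if anything falls off the work surface, if the arm or the gripper's body presses on something with over 40 N, if the wrist force passes 120 N, or if a joint passes its speed limit or range.

### The arm

A 7-joint arm with a two-finger parallel gripper is mounted at the origin on the work surface. World frame = base frame: x ahead of the robot, y to its left, z up, the work surface at z = 0. Lengths are in m, angles in rad, forces in N, time in s.
With the tool pointing down it reaches from about 0.4 to 0.85 m from the base axis. Payload 10.4 kg.
Tool frame: the origin (TCP) lies between the finger pads; the fingertips stand 22 mm ahead of it and the grasp point (between the pads) lies 3 mm ahead of it (r.nose_length is the distance from the TCP to the fingertips, in m); z points along the fingers, y is the line along which they close (so a half turn about z gives the same grasp; the last joint's range is limited). The gripper opens to 87 mm and grips with 3 to 60 N. Pads are 19 mm wide; open, the fingers measure 117 mm over their backs; the gripper's body (75 mm by 190 mm) begins 51 mm behind the grasp point.
Start: joints at [-1.178, 0.332, -0.065, 1.46, 0.022, 1.35, -0.088], TCP at [0.252, 0.572, 0.245] pointing down, gripper open.
Joint ranges: [-2.6, 2.6], [-0.5, 2.12], [-1.47, 1.34], [0.16, 2.42], [-1.27, 4.41], [0.06, 2.06], [-2.6, 2.6]. Speed limits (rad/s): [2.22, 2.22, 2.79, 2.79, 3.14, 3.14, 3.14].

### API

Orientations are given as a unit quaternion [x, y, z, w].
In Python, from bench import readout, cams, r gives the robot as it stands. The module is installed in compiled form; this text tells all that it offers.
- The arm moves only by the tool step_arm, never from a script. Its argument "deltas" is a list that holds one entry, the list of rows, each a list of 7 numbers: the turn, a rotation vector about the tool's x, y, z in rad, then the shift along the tool's x, y, z in m, then the opening in per cent of the stroke, from 0 (shut) to 100 (fully open). A call has 1 to 20 rows; each row is the pose to reach, as a shift and turn from the pose commanded when the call began, along the tool's axes at that moment; what a row does not reach only later rows make up. A row lasts 1/8 s, in which the tool goes at most 62.5 mm and 10.7 degrees, less where a joint would pass 70% of its speed; a pose out of reach is approached as far as the arm can. A call with a gripper value outside its range is refused whole. The fingers move at their own pace and stop on an object; "squeeze" is the grip in N (left out, the last holds). Time passes only in rows, so rows that repeat a pose let the fingers close. It gives the time, the measured TCP pose, the force, the opening and the grip force at its end, in the units of the state.
- readout.read_state(): the state, without advancing time (a new reading comes with each control period).
- cams.camera(name): name is "scene" or "top" or "wrist"; returns a dict with "img" (420x560x3 uint8, red, green, blue), "fx", "fy", "cx", "cy" (pixels), "origin" and "rotation" of the camera in the world; the wrist camera has in their place "T_tool_cam" (4x4, takes a point from camera to tool coordinates, whose origin is the TCP and whose axes are the flange's). Camera axes: x right, y up, looking along -z (the intrinsics and any distortion apply to the point x, -y, -z); pixel columns grow to the right and rows downward; lengths in m; the calibration is good to about 2 mm. A picture is of the moment at which its call begins: read the wrist's pose just before it. There is no depth.
- r.close_job(): hands the job in; it is judged then, once.
The state is a dict: "time": time; "joint_positions": joint angles; "joint_vel": joint speeds; "joint_torque": joint torques, N m; "ee_pos": TCP position; "eef_rot": TCP orientation; "ft_force": force on the tool from outside, world axes, zero at the start; "torque": the same for the moment, N m; "width": finger opening in m; "grip_force": force on a finger pad.
Only numpy, scipy, OpenCV 4.12 (cv2) and the standard library are available. Lean on these libraries where they do the work, as an engineer would, in place of code of your own. Each camera call takes 0.05 s, during which the arm holds its last target. There are 200 camera calls.

## Working session

There is one attempt and no reset: what is moved stays moved. The work goes in short steps, Python scripts to look and compute and a tool call to move; the robot and the scene stay as the last step left them, time stands still between calls to the robot, and variables do not carry over. Pictures are saved under pics/ and viewed, at most 10 in all, crops included, and the job is handed in when it is done.

Besides the shell and the picture viewer there is one more tool, called after ">>>" as name(argument=value, ...) on one line, values as JSON. step_arm: Moves the arm, as the interface text tells. Its arguments: {"type":"object","properties":{"deltas":{"type":"array"},"squeeze":{"type":"number"}},"required":["deltas"]}

```bash
mkdir -p pics; cat > h.py <<'E'
import numpy as np, cv2
from bench import readout, cams, r
from scipy.spatial.transform import Rotation as R
def cam(name):
    s=readout.read_state(); c=cams.camera(name)
    if name=="wrist":
        T=np.eye(4);T[:3,:3]=R.from_quat(s["eef_rot"]).as_matrix();T[:3,3]=s["ee_pos"]
        T=T@np.array(c["T_tool_cam"]);c["origin"]=T[:3,3];c["rotation"]=T[:3,:3]
    return c
def save(c,n): cv2.imwrite(n,c["img"][:,:,::-1])
def world(c,u,v,z):
    d=np.array(c["rotation"])@np.array([(u-c["cx"])/c["fx"],-(v-c["cy"])/c["fy"],-1.])
    o=np.array(c["origin"]);return o+d*(z-o[2])/d[2]
def proj(c,p):
    q=np.array(c["rotation"]).T@(np.array(p)-np.array(c["origin"]))
    return c["cx"]+c["fx"]*q[0]/-q[2], c["cy"]-c["fy"]*q[1]/-q[2]
E
python3 - <<'E'
from h import *
for n in("top","scene"):
    c=cam(n);save(c,f"pics/{n}1.png");print(n,{k:np.round(v,4).tolist() for k,v in c.items() if k!="img" and not isinstance(v,str) and v is not None})
s=readout.read_state();print({k:np.round(v,3).tolist() for k,v in s.items()})
w=cam("wrist");print([k for k in w],np.round(w["T_tool_cam"],3))
E
```

```text
top {'fx': 473.4638, 'fy': 473.4638, 'cx': 273.0512, 'cy': 208.7771, 'origin': [0.4805, 0.0902, 1.0273], 'rotation': [-0.0191, 0.0228, 0.7168, -0.6966]}
scene {'fx': 519.8049, 'fy': 519.8049, 'cx': 276.7028, 'cy': 215.7048, 'origin': [0.933, -0.6281, 1.2511], 'rotation': [0.2851, 0.0713, 0.2548, 0.9212]}
{'time': 0.1, 'joint_positions': [-1.178, 0.333, -0.065, 1.461, 0.022, 1.35, -0.089], 'joint_vel': [-0.001, 0.001, -0.002, -0.003, -0.0, 0.0, -0.001], 'joint_torque': [0.002, -62.454, 0.025, -39.072, -0.062, 0.037, 0.0], 'ee_pos': [0.252, 0.571, 0.244], 'eef_rot': [0.206, 0.978, -0.001, -0.0], 'ft_force': [-0.444, 0.347, 0.457], 'torque': [-0.004, -0.024, 0.009], 'grip_force': 0.0, 'width': 0.087}
['img', 'fx', 'fy', 'cx', 'cy', 'T_tool_cam', 'origin', 'rotation'] [[ 0.001  0.963  0.268  0.074]
 [ 1.    -0.001 -0.     0.   ]
 [ 0.     0.268 -0.963 -0.139]
 [ 0.     0.     0.     1.   ]]
```

View pics/top1.png

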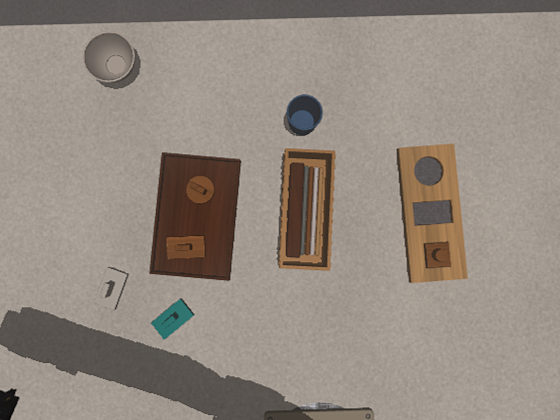

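View pics/scene1.png

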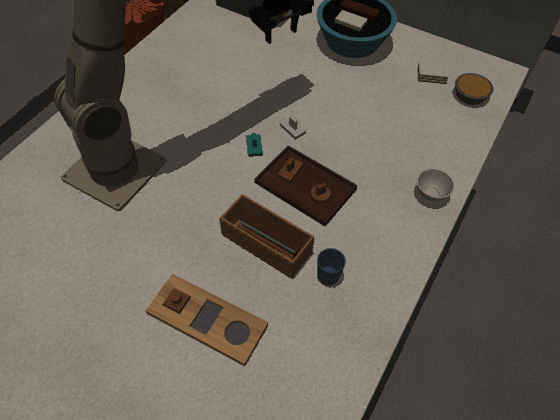

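The top view shows the brown rectangular piece in the tray at (185,247). The look-alikes are turquoise at (172,318) and white at (115,285), both outside the tray. Only the brown one is wood and in the tray, so it is the one meant. On the board, the square knob is at (438,255), the empty rectangle at (432,212) and the round recess at (428,170). The basket's centre is near (307,209) and the cup is at (304,115).

```bash
sed -i 's/^    return c$/    else: c["rotation"]=R.from_quat(c["rotation"]).as_matrix()\n    return c/' h.py
python3 - <<'E'
from h import *
c=cam("top");print(set(c)-{"img","fx","fy","cx","cy"})
W=lambda u,v,z:np.round(world(c,u,v,z),4)
b=[W(*p,.02) for p in((398,149),(453,144),(467,278),(411,282))]
print("board",b,np.mean(b,0),[np.linalg.norm(b[i]-b[i-1]).round(3) for i in range(4)])
print("recess",W(432.5,212.5,.02),"round",W(428.5,170.5,.02),"knob",W(439,254.5,.05))
t=[W(*p,.02) for p in((167,237),(204,236),(204.5,257.5),(166.5,258.5))]
print("piece",t,np.mean(t,0),[np.linalg.norm(t[i]-t[i-1]).round(3) for i in range(4)])
print("grip top",W(184,247,.056))
k=[W(*p,.085) for p in((284,149),(334,151),(329,270),(279,268))];print("basket",k)
print("rim cup",W(305,111,.085))
def crop(u,v,n=35): return cv2.resize(c["img"][v-n:v+n,u-n:u+n],(400,400),interpolation=cv2.INTER_CUBIC)
cv2.imwrite("pics/crop.png",np.hstack([crop(185,247),crop(437,240)])[:,:,::-1])
E
```

```text
{'origin', 'rotation'}
board [array([ 0.6613, -0.1882,  0.02  ]), array([ 0.6688, -0.3072,  0.02  ]), array([ 0.3818, -0.3222,  0.02  ]), array([ 0.3769, -0.2031,  0.02  ])] [ 0.5222   -0.255175  0.02    ] [np.float64(0.285), np.float64(0.119), np.float64(0.287), np.float64(0.119)]
recess [ 0.5226 -0.2558  0.02  ] round [ 0.613  -0.2516  0.02  ] knob [ 0.4345 -0.2547  0.05  ]
piece [array([0.4867, 0.3106, 0.02  ]), array([0.4866, 0.2322, 0.02  ]), array([0.4411, 0.232 , 0.02  ]), array([0.4413, 0.3124, 0.02  ])] [0.463925 0.2718   0.02    ] [np.float64(0.045), np.float64(0.078), np.float64(0.046), np.float64(0.08)]
grip top [0.4651 0.2684 0.056 ]
basket [array([0.656, 0.059, 0.085]), array([ 0.6492, -0.0414,  0.085 ]), array([ 0.4119, -0.0228,  0.085 ]), array([0.4187, 0.076 , 0.085 ])]
rim cup [0.7323 0.0142 0.085 ]
```

View pics/crop.png

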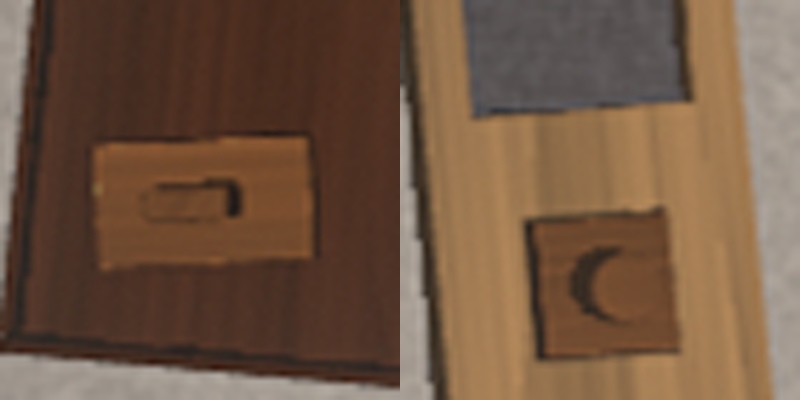

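The crop confirms it: the brown wooden piece in the tray has an upright grip centred near (181.5,247.5), and the square piece's knob is near (441,255). The sizes agree with the text: board 0.286 × 0.119, piece 0.046 × 0.079. The board's yaw is about +3°.

```bash
cat >> h.py <<'E'
def delta(p,yaw):
    "tool-frame rotvec and shift to TCP p, pointing down, tool y at world yaw (deg)"
    s=readout.read_state();A=R.from_quat(s["eef_rot"]);y=np.radians(yaw)
    B=np.array([[-np.sin(-y)*-1*-1, np.cos(y),0]]) # tool y = (cos,sin,0), tool x = (-sin... rotated +90)
    ty=np.array([np.cos(y),np.sin(y),0]);tz=np.array([0,0,-1.]);tx=np.cross(ty,tz)
    G=R.from_matrix(np.c_[tx,ty,tz])
    return np.round((A.inv()*G).as_rotvec(),3),np.round(A.inv().apply(np.array(p)-s["ee_pos"]),4)
E
sed -i '/B=np.array/d' h.py
python3 - <<'E'
from h import *
for p in((.52,.3,.245),(.55,.12,.245),(.4326,-.2595,.20)): print(delta(p,3))
E
```

```text
(array([-1.000e-03,  0.000e+00,  1.103e+00]), array([-0.3545, -0.1403, -0.0008]))
(array([-1.000e-03,  0.000e+00,  1.103e+00]), array([-0.4547, -0.2928, -0.0007]))
(array([-1.000e-03,  0.000e+00,  1.103e+00]), array([-0.5006, -0.6874,  0.0447]))
```

>>> step_arm(deltas=[[[0,0,0.15,-0.05,-0.02,0,0],[0,0,0.3,-0.1,-0.04,0,0],[0,0,0.45,-0.15,-0.06,0,0],[0,0,0.6,-0.2,-0.08,0,0],[0,0,0.75,-0.25,-0.1,0,0],[0,0,0.9,-0.3,-0.12,0,0],[0,0,1.05,-0.354,-0.14,0,0],[0,0,1.103,-0.385,-0.19,0,0],[0,0,1.103,-0.42,-0.24,0,0],[0,0,1.103,-0.455,-0.293,0,0],[0,0,1.103,-0.462,-0.35,0,0],[0,0,1.103,-0.469,-0.41,0,0],[0,0,1.103,-0.476,-0.47,0,0],[0,0,1.103,-0.483,-0.53,0,0],[0,0,1.103,-0.49,-0.59,0.02,0],[0,0,1.103,-0.497,-0.65,0.04,0],[0,0,1.103,-0.5,-0.687,0.045,0],[0,0,1.103,-0.5,-0.687,0.045,0],[0,0,1.103,-0.5,-0.687,0.045,0],[0,0,1.103,-0.5,-0.687,0.045,0]]], squeeze=20)

```text
time: 2.7
ee_pos: [0.4331, -0.2574, 0.1996]
eef_rot: [0.688, 0.726, 0.0, -0.0]
ft_force: [-0.1, -0.7, -0.1]
width: 0.0005
grip_force: 0.0
```

```bash
python3 - <<'E'
from h import *
c=cam("wrist");save(c,"pics/w1.png");s=readout.read_state()
print(s["time"],s["ee_pos"],s["eef_rot"],s["joint_positions"],s["ft_force"],s["width"])
for p in((.4326,-.2602,.05),(.5225,-.2555,.02),(.4326,-.2602,.02)):print(proj(c,p))
E
```

```text
2.75 [ 0.43300123 -0.25753415  0.19964045] [6.87722649e-01 7.25973491e-01 2.20119149e-04 4.90605838e-06] [-0.21655265  0.09433683  0.70828031  1.86874914 -0.06620196  1.20171825
  0.56753351] [ 0.43146416 -0.78030731  0.87443883] 0.0007835198134740367
(np.float64(283.63844748788824), np.float64(208.025575125616))
(np.float64(366.5204434442328), np.float64(201.12531349120124))
(np.float64(283.6306267345339), np.float64(200.93246321848986))
```

View pics/w1.png

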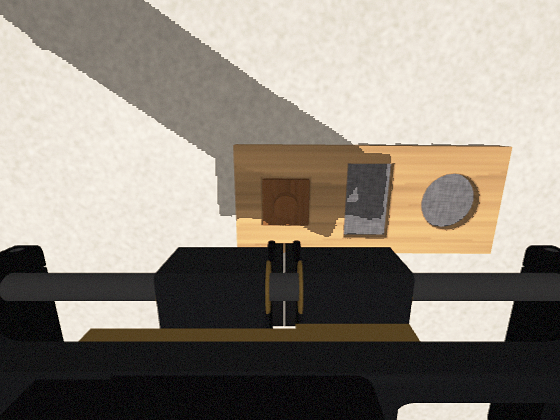

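The wrist view shows the knob at about (286,207), the rectangular recess centred near (367,200) and the board's corners at (233,144), (511,147), (491,254) and (237,247). The projected estimates agree to within 1–2 px, so I'll push the knob.

```bash
python3 - <<'E'
from h import *
c=cam("wrist")
b=np.array([world(c,*p,.02) for p in((233,144.5),(511,147),(491,253.5),(237,247))]);print(b.round(4),b.mean(0))
k=np.array([world(c,*p,.02) for p in((347.5,163.5),(390.5,164),(386,238.5),(344,235.5))]);print(k.round(4),k.mean(0))
# precise corners by Lab segmentation of square slab not needed
print(world(c,286,207,.05), delta((.4328,-.2600,.08),3))
E
```

```text
[[ 0.3771 -0.2034  0.02  ]
 [ 0.6644 -0.1902  0.02  ]
 [ 0.6721 -0.309   0.02  ]
 [ 0.3827 -0.3168  0.02  ]] [ 0.5240794  -0.25483871  0.02      ]
[[ 0.4973 -0.2163  0.02  ]
 [ 0.5425 -0.2144  0.02  ]
 [ 0.5498 -0.2974  0.02  ]
 [ 0.5023 -0.2964  0.02  ]] [ 0.5229683  -0.25613757  0.02      ]
[ 0.43480394 -0.25915156  0.05      ] (array([ 0.   , -0.   ,  0.002]), array([-0.0023, -0.0003,  0.1196]))
```

>>> step_arm(deltas=[[[0,0,0,-0.002,0,0.05,0],[0,0,0,-0.002,0,0.1,0],[0,0,0,-0.002,0,0.12,0],[0,0,0,-0.002,0,0.124,0],[0,0,0,-0.002,0,0.127,0],[0,0,0,-0.002,0,0.13,0],[0,0,0,-0.002,0,0.133,0],[0,0,0,-0.002,0,0.135,0],[0,0,0,-0.002,0,0.137,0],[0,0,0,-0.002,0,0.138,0],[0,0,0,-0.002,0,0.138,0]]])

```text
time: 4.18
ee_pos: [0.4332, -0.2608, 0.0623]
eef_rot: [0.688, 0.725, 0.001, 0.0]
ft_force: [0.2, 1.4, 13.4]
width: 0.0005
grip_force: 6.5
```

>>> step_arm(deltas=[[[0,0,0,0,0,0.001,0],[0,0,0,0,0,0.001,0],[0,0,0,0,0,0.001,0]]])

```text
time: 4.55
ee_pos: [0.4333, -0.2609, 0.0622]
eef_rot: [0.689, 0.725, 0.001, 0.0]
ft_force: [-5.0, 4.6, 26.7]
width: 0.0003
grip_force: 13.3
```

Force rose to 27 N with no further travel and the fingertips at about 40 mm, so the square is home. I'll lift and go to the tray.

>>> step_arm(deltas=[[[0,0,0,0,0,-0.02,0],[0,0,0,0,0,-0.06,0],[0,0,0,0,0,-0.12,50],[0,0,0,0.05,0.01,-0.138,50],[0,0,0,0.1,0.02,-0.138,50],[0,0,0.01,0.16,0.04,-0.138,50],[0,0,0.02,0.22,0.05,-0.138,50],[0,0,0.03,0.28,0.06,-0.138,50],[0,0,0.04,0.34,0.06,-0.138,50],[0,0,0.05,0.4,0.06,-0.138,50],[0,0,0.052,0.46,0.06,-0.138,50],[0,0,0.052,0.51,0.059,-0.138,50],[0,0,0.052,0.531,0.059,-0.138,50],[0,0,0.052,0.531,0.059,-0.138,50],[0,0,0.052,0.531,0.059,-0.138,50]]])

```text
time: 6.42
ee_pos: [0.4643, 0.2707, 0.1984]
eef_rot: [0.708, 0.706, -0.0, 0.0]
ft_force: [0.5, -0.5, -0.3]
width: 0.0435
grip_force: 0.0
```

```bash
python3 - <<'E'
from h import *
c=cam("wrist");s=readout.read_state()
print(s["time"],s["ee_pos"],s["eef_rot"],s["ft_force"],s["width"])
g=proj(c,(.464,.2725,.056));print(g)
t=cam("top")
a=cv2.resize(t["img"][195:295,385:485],(400,400),interpolation=cv2.INTER_CUBIC)
u,v=int(g[0]),int(g[1]);u0,v0=max(u-70,0),max(v-70,0);print(u0,v0)
b=cv2.resize(c["img"][v0:v0+140,u0:u0+140],(400,400),interpolation=cv2.INTER_CUBIC)
cv2.imwrite("pics/w2.png",np.hstack([b,a])[:,:,::-1])
E
```

```text
6.475 [0.46435415 0.27063896 0.19851365] [ 7.08064694e-01  7.06147510e-01 -2.06874238e-04  2.03813808e-04] [-0.21865624 -0.7180175  -0.83361015] 0.04356617149041219
(np.float64(284.0992796472167), np.float64(205.1277260324051))
214 135
```

View pics/w2.png

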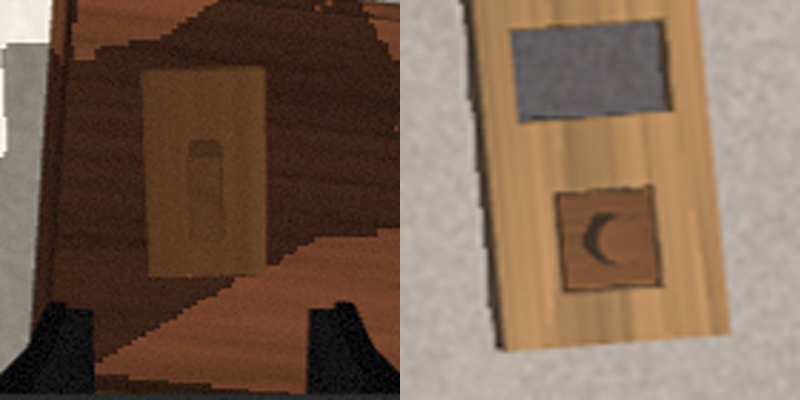

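Left, the wrist crop: the brown piece between the fingers, slab corners at crop (140,70), (266,67), (267,273) and (148,277), grip top centred near (205,200). Right: the square piece now looks flush.

```bash
python3 - <<'E'
from h import *
c=cam("wrist")
k=np.array([world(c,214+.35*a,135+.35*b,.02) for a,b in((140,70),(266,67),(267,273),(148,277))]);print(k.round(4),k.mean(0))
k2=k-k[::-1] 
print("yaw",[np.degrees(np.arctan2(*(k[i]-k[j])[[1,0]])).round(2) for i,j in((1,0),(2,3))],[np.degrees(np.arctan2(-(k[i]-k[j])[0],(k[i]-k[j])[1])).round(2) for i,j in((0,3),(1,2))])
print(world(c,285.75,205,.056))
print(delta((.4645,.2720,.047),1))
E
```

```text
[[0.4422 0.3127 0.02  ]
 [0.4882 0.3137 0.02  ]
 [0.4901 0.2343 0.02  ]
 [0.4437 0.2327 0.02  ]] [0.46605569 0.27333224 0.02      ]
yaw [np.float64(1.23), np.float64(1.91)] [np.float64(1.06), np.float64(1.36)]
[0.46569872 0.27285719 0.056     ]
(array([ 0.  ,  0.  , -0.02]), array([0.0008, 0.0002, 0.1517]))
```

>>> step_arm(deltas=[[[0,0,-0.027,0.002,0.001,0.04,50],[0,0,-0.027,0.002,0.001,0.08,50],[0,0,-0.027,0.002,0.001,0.12,50],[0,0,-0.027,0.002,0.001,0.14,50],[0,0,-0.027,0.002,0.001,0.151,50],[0,0,-0.027,0.002,0.001,0.151,50],[0,0,-0.027,0.002,0.001,0.151,50],[0,0,-0.027,0.002,0.001,0.151,0],[0,0,-0.027,0.002,0.001,0.151,0],[0,0,-0.027,0.002,0.001,0.151,0],[0,0,-0.027,0.002,0.001,0.151,0],[0,0,-0.027,0.002,0.001,0.151,0]]], squeeze=20)

```text
time: 8.07
ee_pos: [0.4648, 0.2748, 0.0477]
eef_rot: [0.697, 0.717, 0.0, -0.0]
ft_force: [-0.1, -0.7, 0.8]
width: 0.0117
grip_force: 20.0
```

>>> step_arm(deltas=[[[0,0,0,0,0,-0.02,0],[0,0,0,0,0,-0.06,0],[0,0,0,0,0,-0.11,0],[0,0,0,-0.02,0,-0.15,0],[0,0,0,-0.06,0.005,-0.16,0],[0,0,0,-0.11,0.01,-0.16,0],[0,0,0,-0.16,0.015,-0.16,0],[0,0,-0.01,-0.21,0.02,-0.16,0],[0,0,-0.01,-0.26,0.025,-0.16,0],[0,0,-0.02,-0.31,0.03,-0.16,0],[0,0,-0.028,-0.36,0.035,-0.16,0],[0,0,-0.028,-0.41,0.04,-0.16,0],[0,0,-0.028,-0.46,0.043,-0.16,0],[0,0,-0.028,-0.5,0.043,-0.14,0],[0,0,-0.028,-0.52,0.043,-0.11,0],[0,0,-0.028,-0.53,0.043,-0.08,0],[0,0,-0.028,-0.53,0.043,-0.06,0],[0,0,-0.028,-0.53,0.043,-0.052,0],[0,0,-0.028,-0.53,0.043,-0.052,0],[0,0,-0.028,-0.53,0.043,-0.052,0]]])

```text
time: 10.58
ee_pos: [0.5228, -0.2537, 0.1006]
eef_rot: [0.687, 0.727, 0.001, 0.001]
ft_force: [-0.0, -0.3, -0.5]
width: 0.0115
grip_force: 20.0
```

```bash
python3 - <<'E'
from h import *
c=cam("wrist");s=readout.read_state();save(c,"pics/w3.png")
print(s["time"],s["ee_pos"],s["eef_rot"],s["ft_force"],s["width"],s["grip_force"])
print(delta((.523,-.2557,.0717),3))
def rect(cen,yaw,hx,hy,z):
    A=R.from_euler("z",yaw,degrees=True).as_matrix()
    return [np.round(proj(c,np.array([*cen,z])+A@[a*hx,b*hy,0]),1).tolist() for a,b in((-1,1),(1,1),(1,-1),(-1,-1))]
z=s["ee_pos"][2]-.0417+.014
print("pred slab top",rect((.523,-.2557),3,.023,.04,z)); print("pred recess",rect((.523,-.2557),3,.0245,.0415,.02))
E
```

```text
10.625 [ 0.52274098 -0.25381291  0.10053695] [6.87203390e-01 7.26464596e-01 5.09873198e-04 6.57087861e-04] [ 0.21878227 -0.31337246 -0.45837232] 0.012068423112610029 19.999879316892475
(array([0.002, 0.   , 0.003]), array([-0.0019,  0.0001,  0.0288]))
pred slab top [[244.4, 193.5], [326.0, 193.8], [320.7, 317.0], [248.4, 316.9]]
pred recess [[251.3, 176.3], [318.2, 176.5], [314.7, 279.0], [253.8, 278.8]]
```

View pics/w3.png

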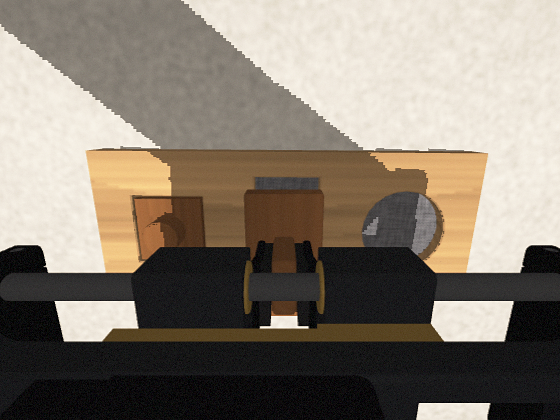

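The slab's far edge is at (245–323,190) and the recess's far edge at (254–320,178), so the piece sits about 3 mm too far in +y and about 1.5 mm too far in −x. I'll correct that, lower to 1 cm and check again.

>>> step_arm(deltas=[[[0.002,0,0.003,-0.003,0.001,0.01,0],[0.002,0,0.003,-0.003,0.001,0.02,0],[0.002,0,0.003,-0.003,0.001,0.028,0],[0.002,0,0.003,-0.003,0.001,0.028,0],[0.002,0,0.003,-0.003,0.001,0.028,0]]])

```text
time: 11.25
ee_pos: [0.5233, -0.257, 0.0716]
eef_rot: [0.689, 0.725, -0.001, -0.001]
ft_force: [-0.3, -0.5, -1.1]
width: 0.012
grip_force: 20.0
```

```bash
python3 - <<'E'
from h import *
c=cam("wrist");t=cam("top");q=cam("scene");s=readout.read_state()
print(s["time"],s["ee_pos"],s["eef_rot"],s["ft_force"],s["width"],s["grip_force"])
f=lambda i,u,v,w,h,W,H:cv2.resize(i["img"][v:v+h,u:u+w],(W,H),interpolation=cv2.INTER_CUBIC)
a=f(c,214,140,140,70,800,400)
b=np.hstack([f(t,385,185,80,40,400,200),f(q,165,280,80,40,400,200)])
cv2.imwrite("pics/w4.png",np.vstack([a,b])[:,:,::-1])
def rect(cen,yaw,hx,hy,z,c):
    A=R.from_euler("z",yaw,degrees=True).as_matrix()
    return [np.round(proj(c,np.array([*cen,z])+A@[a*hx,b*hy,0]),1).tolist() for a,b in((-1,1),(1,1))]
print(rect((.523,-.2557),3,.023,.04,.044,c),rect((.523,-.2557),3,.0245,.0415,.02,c))
print(rect((.523,-.2557),3,.145,.06,.02,c))
E
```

```text
11.4 [ 0.52341504 -0.25695445  0.07182619] [ 6.88469245e-01  7.25265168e-01 -5.55080265e-04 -4.75759824e-04] [-0.01740885 -0.5995428  -0.39463462] 0.011464137253576503 20.0000227172859
[[243.6, 187.9], [325.5, 188.0]] [[246.0, 178.3], [323.0, 178.4]]
[[50.9, 148.7], [518.7, 148.8]]
```

View pics/w4.png

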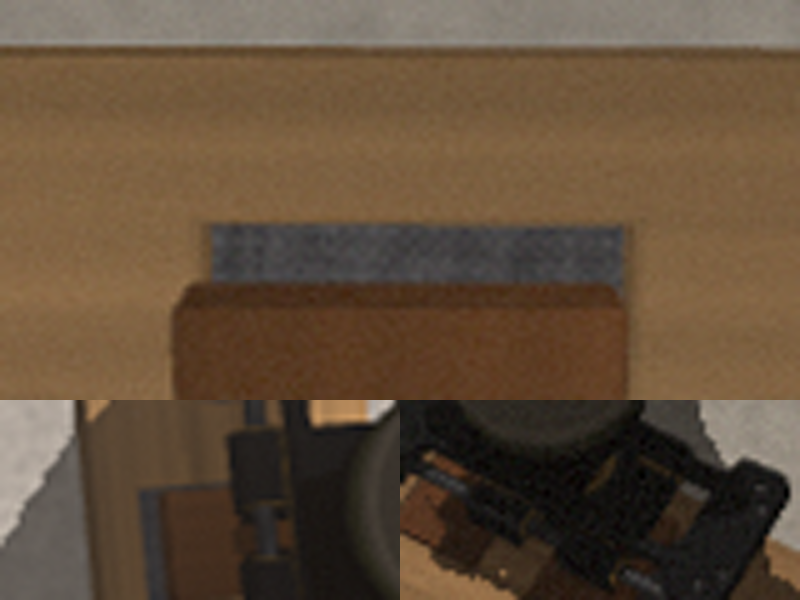

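The slab's top edge is at about (244.6–323.7,193.4) and the recess's felt at (250.8–323.4,179.4), parallel to each other. Relative to the recess, the piece needs about +1.7 mm in x and +2 mm in y.

>>> step_arm(deltas=[[[-0.002,0,0,0.002,0.0017,0,0],[-0.002,0,0,0.002,0.0017,0,0],[-0.002,0,0,0.002,0.0017,0,0],[-0.002,0,0,0.002,0.0017,0,0]]])

```text
time: 11.9
ee_pos: [0.5248, -0.2548, 0.0715]
eef_rot: [0.689, 0.725, 0.0, -0.0]
ft_force: [-1.8, -0.3, -0.2]
width: 0.0118
grip_force: 20.0
```

```bash
python3 - <<'E'
from h import *
c=cam("wrist");t=cam("top");s=readout.read_state()
print(s["time"],s["ee_pos"],s["eef_rot"],s["ft_force"],s["width"],s["grip_force"],s["joint_vel"].round(3))
f=lambda i,u,v,w,h,W,H:cv2.resize(i["img"][v:v+h,u:u+w],(W,H),interpolation=cv2.INTER_CUBIC)
b=np.hstack([f(c,214,160,140,175,400,500),f(t,395,180,64,80,400,500)])
cv2.imwrite("pics/w5.png",b[:,:,::-1])
def rect(cen,yaw,hx,hy,z,c):
    A=R.from_euler("z",yaw,degrees=True).as_matrix()
    return [np.round(proj(c,np.array([*cen,z])+A@[a*hx,b*hy,0]),1).tolist() for a,b in((-1,1),(1,1),(1,-1),(-1,-1))]
for k in(c,t):
  print(rect((.524,-.256),3,.023,.04,.044,k),rect((.524,-.256),3,.0245,.0415,.02,k))
E
```

```text
12.0 [ 0.52479094 -0.25481914  0.0714994 ] [ 6.88498949e-01  7.25237337e-01  2.35936667e-05 -3.03778117e-05] [-0.48588297 -0.14952211 -1.07372594] 0.012197953349927317 19.99995808582753 [-0.    -0.    -0.    -0.001  0.001  0.001  0.   ]
[[242.4, 192.2], [324.1, 192.3], [319.6, 316.0], [247.0, 316.0]] [[244.9, 182.2], [321.7, 182.2], [317.8, 297.5], [248.9, 297.5]]
[[418.5, 223.8], [416.3, 201.8], [454.4, 198.7], [456.7, 220.7]] [[414.4, 224.9], [412.1, 202.0], [450.7, 198.9], [453.1, 221.7]]
```

View pics/w5.png

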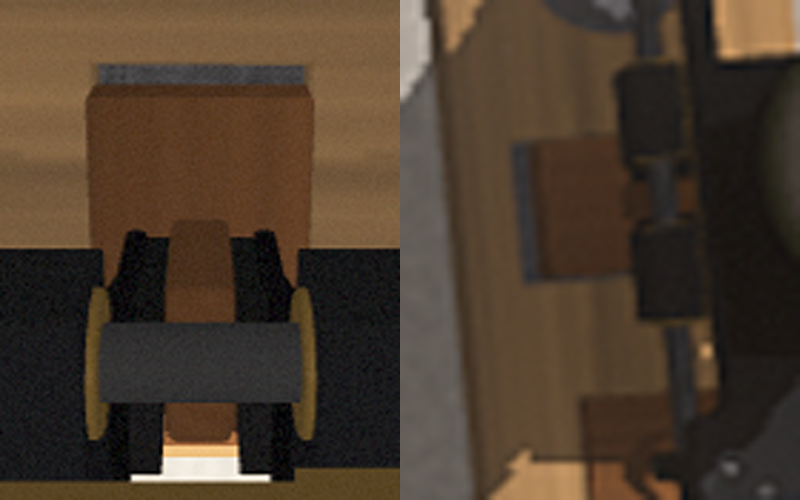

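The wrist and top views show the piece centred over the recess to within about 1 mm. It is level and parallel, with its underside at about 30 mm and the arm at rest.

```bash
python3 -c "
from h import *
print(r.close_job())"
```

```text
the job is handed in; nothing more can be done
None
```

I pushed the square piece fully home. The rectangular piece was then carried over the basket, and I handed the job in at 12 s with it held level about 1 cm above its recess, lined up to about 1 mm by the wrist camera (a coarse top-camera reading suggested up to 2 mm off in y).

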